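# Fit the spring cotters to the plant trolley's axle

### The arm

A 6-joint arm with a two-finger parallel gripper is mounted at the origin on the work surface. World frame = base frame: x ahead of the robot, y to its left, z up, the work surface at z = 0. Lengths are in mm, angles in rad, forces in N, time in s.
With the tool pointing down it reaches from about 350 to 800 mm from the base axis. Payload 7.3 kg.
Tool frame: the origin (TCP) lies at the very end of the fingers, on their centre line; the grasp point (between the pads) lies 19 mm behind it (hold_point_z is the distance from the TCP to the grasp point, in mm); z points along the fingers, y is the line along which they close (so a half turn about z gives the same grasp; the last joint's range is limited). The gripper opens to 85 mm and grips with 20 to 120 N. Pads are 22 mm wide; open, the fingers measure 114 mm over their backs; the gripper's body (76 mm by 85 mm) begins 54 mm behind the grasp point. The pads swing forward as they close: fully open they stand 13 mm farther back than shut.
Start: joints at [-1.38, 0.342, 1.524, -0, 1.275, -0.146], TCP at [173.519, -495.516, 231.322] pointing down, gripper open.
Joint ranges: [-2.53, 2.53], [-0.77, 2.02], [0.04, 2.7], [-1, 4.14], [0.28, 2.66], [-3.11, 3.11]. Speed limits (rad/s): [2.57, 2.57, 3.14, 3.14, 3.14, 3.14].

### API

Orientations are given as a 3x3 rotation matrix whose columns are the frame's x, y, z axes.
In Python, from rig import observe, get_image, sign_off, hold_point_z gives the robot as it stands. The module is installed in compiled form; this text tells all that it offers.
- The arm moves only by the tool servo_tool, never from a script. Its argument "motion" is a list of rows, each a list of 7 numbers: the finger opening in cm, from 0 to 8.54, then the shift along the world's x, y, z in cm, then the turn, a rotation vector about the world's x, y, z in degrees. A call has 1 to 5 rows; each row is the pose to reach, as a shift and turn from the pose commanded when the call began; what a row does not reach only later rows make up. A row lasts 1/12 s, in which the tool goes at most 41.7 mm and 7.16 degrees, less where a joint would pass 70% of its speed; a pose out of reach is approached as far as the arm can. A call with a gripper value outside its range is refused whole. The fingers move at their own pace and stop on an object; "newtons" is the grip in N (left out, the last holds). Time passes only in rows, so rows that repeat a pose let the fingers close. It gives the time, the measured TCP pose, the force, the opening and the grip force at its end, in the units of the state.
- observe(): the state, without advancing time (a new reading comes with each control period).
- get_image(name): name is "scene" or "side" or "wrist"; returns a dict with "color" (420x560x3 uint8, blue, green, red), "mtx" (3x3 intrinsics, pixels), "R" (3x3) and "t" (3): a world point X has camera coordinates R X + t; the wrist camera has in their place "mount" (4x4, takes a point from camera to tool coordinates, whose origin is the TCP and whose axes are the flange's). Camera axes: x right, y down, z forward; pixel columns grow to the right and rows downward; lengths in mm; the calibration is good to about 2 mm. The wrist camera is an equidistant fisheye: a pixel r from the principal point sees the ray r / f radians off the axis. A picture is of the moment at which its call begins: read the wrist's pose just before it. There is no depth.
- sign_off(): hands the job in; it is judged then, once.
The state is a dict: "clock": time; "qpos": joint angles; "qd": joint speeds; "tau": joint torques, N m; "eef_pos": TCP position; "ee_rot": TCP orientation; "ft_force": force on the tool from outside, world axes, zero at the start; "ft_torque": the same for the moment, N m; "grip_width": finger opening in mm; "finger_force": force on a finger pad.
Only numpy, scipy, OpenCV 4.12 (cv2) and the standard library are available. Lean on these libraries where they do the work, as an engineer would, in place of code of your own. Each camera call takes 0.05 s, during which the arm holds its last target. There are 200 camera calls.

### The job

The plant trolley's wheels are on but nothing keeps them there: take the two spring cotters out of the foam tray and push one through the cross hole at each end of the axle, straight leg first, until its bow snaps over the axle and it sits fully home. Leave the grass trough, the brass ornament, the plant mister and the terracotta pot where they stand.

Things in the scene. Friction and masses are not known exactly. Their poses are not given: they have to be found in the camera images.
- axle (a joint): angle of the trolley's axle about its own line: 0 = both cross holes upright, positive = their upper mouths lean towards the trolley's +x side (away from the robot). It starts between 0.38 and 0.7 rad (22 to 40 degrees) and turns only stiffly (about 0.5 N m)
- hole_left (a point): middle of the cross hole in the axle's left end (trolley's +y side), 62.5 mm above the table. Steel axle, 20 mm thick, along this frame's y; the hole runs along this frame's z (z out of its upper mouth), 7 mm wide, mouths countersunk to 12 mm. From this point along y: axle's end 16 mm outward; towards the wheel, washer (34 mm across) 10 mm, hub (36 mm) 14 mm, tyre face 22 mm
- hole_right (a point): the same at the axle's right end (trolley's -y side; here outward is -y)
- trolley: low plant trolley, braked, does not move; origin on the table under the middle of the axle, x away from its deck and from the robot, y along the axle, z up. Cross holes at y = +-164 mm. Slatted deck x = -237 to 47 mm, 210 mm wide, top 105 mm high; wheels 125 mm across, from 112 to 142 mm either side; bail handle 141 mm high at x = -225 mm
- tray: card box, 100 mm (x) by 120 mm (y), with die-cut grey foam 60 mm high, fixed; origin under its middle. Two snug slots 54 mm deep at x = -26 and +26 mm hold the cotters upright, eyes up, 52 mm apart, their flat sides facing +-x
- clip_a_eye (a point): spring cotter A, 5 mm steel wire, 40 g: middle of its double-wound eye, a ring 23 mm across (y, z), 10 mm thick (x), a good grip across y. Axes: z from leg tip up to eye, y from straight leg to bow. Straight leg at y = -9 mm, its round tip at z = -82 mm. Bow leg on the +y side: clasps the axle at z = -36 mm, flared lip down to z = -64 mm. In the foam it stands with this point 88 mm above the table
- clip_a_seat (a point): point on cotter A's straight leg (same axes as its eye; 36 mm along -z and 9 mm along -y from the eye's middle) that lies in the middle of the cross hole when the cotter is home, with the leg along the hole and the bow clasping the axle on either side
- bow_a (a joint): opening of cotter A's bow leg in rad: 0 = shut (at rest, and again once snapped over the axle), about 0.15 as it rides over the axle. Snapping over takes 5 to 10 N along the leg, from 25 to 10 mm before home; then the bow draws itself home
- clip_b_eye (a point): spring cotter B, the same as A
- clip_b_seat (a point): the same point on cotter B
- bow_b (a joint): opening of cotter B's bow leg, as for A
- trough: small plant trough, bystander: box 90 mm (x) by 116 mm (y), 70 mm high, with grass to 160 mm; origin under its middle. It and the tray stand one on either side of the trolley, either way round
- ornament: brass wire polyhedron about 75 mm across, bystander, on the table beyond the trolley's axle; origin under its middle
- mister: amber plant mister with a black head, bystander, 64 mm across, 174 mm high, on the table beyond the trolley's axle; origin under its middle
- pot: terracotta pot, bystander, 114 mm across and 105 mm high, stands on the trolley's deck; origin under its middle

How it is judged:
By the outcome, as a careful person would: the job done as asked, in the order asked, and still so for the second after the job is handed in, with the robot touching nothing.
It also fails if it takes over 70 s, if anything falls off the work surface, if the arm or the gripper's body presses on something with over 40 N, if the wrist force passes 120 N, or if a joint passes its speed limit or range.

## Working session

There is one attempt and no reset: what is moved stays moved. The work goes in short steps, Python scripts to look and compute and a tool call to move; the robot and the scene stay as the last step left them, time stands still between calls to the robot, and variables do not carry over. Pictures are saved under pics/ and viewed, at most 10 in all, crops included, and the job is handed in when it is done.

Besides the shell and the picture viewer there is one more tool, called after "Request:" as name(argument=value, ...), one argument or row to a line, values as JSON. servo_tool: Moves the arm, as the interface text tells. Its arguments: {"type":"object","properties":{"motion":{"type":"array","items":{"type":"array","items":{"type":"number"}}},"newtons":{"type":"number"}},"required":["motion"]}

```bash
mkdir -p pics
cat > h.py <<'E'
import numpy as np, cv2
from rig import observe, get_image, sign_off, hold_point_z
np.set_printoptions(precision=3,suppress=True)
def snap(n,f,crop=None,s=1):
    o=observe(); im=get_image(n); c=im["color"]
    cv2.imwrite("pics/full_"+f,c)
    np.savez("pics/"+f[:-4]+".npz",pos=o["eef_pos"],rot=o["ee_rot"],**{k:v for k,v in im.items() if k!="color"})
    if crop: x0,y0,x1,y1=crop; c=cv2.resize(c[y0:y1,x0:x1],None,fx=s,fy=s,interpolation=cv2.INTER_CUBIC)
    cv2.imwrite("pics/"+f,c); return im
def ray(f,u,v):
    d=np.load("pics/"+f+".npz"); M=d["mtx"]; a=np.array([(u-M[0,2])/M[0,0],(v-M[1,2])/M[1,1]])
    if "mount" in d:
        r=np.hypot(*a); k=np.r_[a/r*np.sin(r),np.cos(r)] if r>0 else np.array([0,0,1.])
        m=d["mount"]; return d["pos"]+d["rot"]@m[:3,3], d["rot"]@m[:3,:3]@k
    k=np.r_[a,1]; k/=np.linalg.norm(k); return -d["R"].T@d["t"], d["R"].T@k
def atz(f,u,v,z):
    c,d=ray(f,u,v); return c+d*(z-c[2])/d[2]
def tri(*obs):
    A=np.zeros((3,3));b=np.zeros(3)
    for o in obs:
        c,d=ray(*o); P=np.eye(3)-np.outer(d,d); A+=P;b+=P@c
    x=np.linalg.solve(A,b); return x,[np.linalg.norm(np.cross(x-ray(*o)[0],ray(*o)[1])) for o in obs]
def proj(f,X):
    d=np.load("pics/"+f+".npz");M=d["mtx"];X=np.asarray(X,float)
    if "mount" in d:
        m=d["mount"]; p=m[:3,:3].T@(d["rot"].T@(X-d["pos"])-m[:3,3]); r=np.arctan2(np.hypot(p[0],p[1]),p[2]); a=p[:2]/np.hypot(p[0],p[1])*r
    else: p=d["R"]@X+d["t"]; a=p[:2]/p[2]
    return np.array([a[0]*M[0,0]+M[0,2],a[1]*M[1,1]+M[1,2]])
E
python3 - <<'E'
from h import *
a=snap("scene","s.png");b=snap("side","d.png")
c=np.hstack([a["color"],b["color"]]); 
w=snap("wrist","w.png")
o=observe();print({k:np.array(v) for k,v in o.items()}, hold_point_z); print(a["mtx"],-a["R"].T@a["t"],-b["R"].T@b["t"],w["mount"],w["mtx"])
E
```

```text
{'clock': array(0.15), 'qpos': array([-1.38 ,  0.343,  1.525, -0.   ,  1.275, -0.146]), 'qd': array([ 0.001, -0.002, -0.003, -0.   ,  0.001,  0.004]), 'tau': array([ -0.   , -43.391, -24.615,  -0.   ,   0.006,   0.   ]), 'eef_pos': array([ 173.453, -495.202,  230.781]), 'ee_rot': array([[ 0.944,  0.331, -0.   ],
       [ 0.331, -0.944,  0.001],
       [ 0.   , -0.001, -1.   ]]), 'ft_force': array([-0.17 , -0.001,  0.416]), 'ft_torque': array([-0.014,  0.008,  0.025]), 'finger_force': array(0.), 'grip_width': array(85.276)} 18.700000000000003
[[463.417   0.    279.282]
 [  0.    463.417 207.466]
 [  0.      0.      1.   ]] [1101.622  862.136  766.994] [ 397.727 -734.151  681.757] [[  -0.001   -0.953   -0.301   77.085]
 [   1.      -0.      -0.001    0.551]
 [   0.001   -0.301    0.953 -142.356]
 [   0.       0.       0.       1.   ]] [[325.192   0.    277.415]
 [  0.    325.192 211.339]
 [  0.      0.      1.   ]]
```

View pics/s.png

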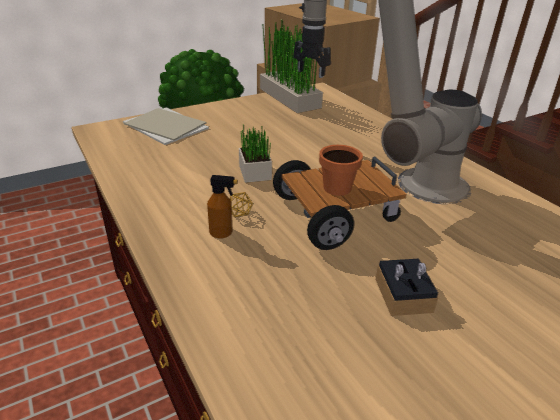

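View pics/d.png

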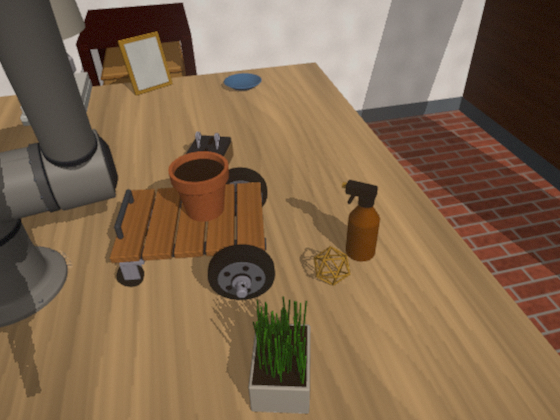

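The scene picture shows the left wheel's hub at about (336,236), and the tray with its eyes at (399,271) and (421,270). The side picture shows the right hub at (241,290). The trough is on the right. Next I'll enlarge these areas.

Run:
```python
from h import *
s=cv2.imread("pics/full_s.png");d=cv2.imread("pics/full_d.png")
def c(i,x,y,w,h,k): return cv2.resize(i[y:y+h,x:x+w],None,fx=k,fy=k,interpolation=cv2.INTER_CUBIC)
a=np.vstack([c(s,370,250,80,60,5),c(s,300,200,80,60,5)])
b=np.vstack([c(d,180,120,80,60,5),c(d,200,245,80,60,5)])
cv2.imwrite("pics/c1.png",np.hstack([a,b]))
```

```text
(no output)
```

View pics/c1.png

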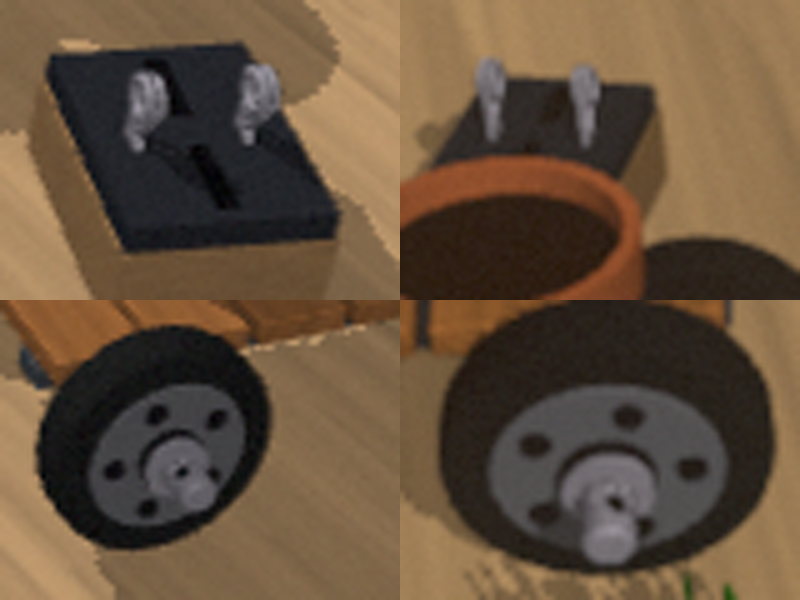

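The enlarged crops show:
- **Eyes, scene:** (399.6,269.6) and (421.6,268).
- **Eyes, side:** (198,135) and (217,137).
- **Left axle:** end at about (340.6,238), hole mouth at (336.2,234).
- **Right axle, side:** end at (242,294), hole mouth at (242.8,285.4).

Run:
```python
from h import *
print("eyes",tri(("s",399.6,269.6),("d",198,135)),tri(("s",421.6,268),("d",217,137)))
print("z88",atz("s",399.6,269.6,88),atz("s",421.6,268,88),atz("d",198,135,88),atz("d",217,137,88))
L=atz("s",340.6,238,62.5);R=atz("d",242,294,62.5);print(L,R,np.linalg.norm(L-R))
y=(L-R)/np.linalg.norm(L-R);x=np.cross(y,[0,0,1]);c=(L+R)/2;c[2]=0;print("origin",c,"yaw",np.arctan2(x[1],x[0]))
for f,u,v,s in (("s",336.2,234,1),("d",242.8,285.4,-1)):
    o,d=ray(f,u,v); e=o-(c+[0,0,62.5]); # intersect cylinder r=10
    ex,ez=e@x,e[2];dx,dz=d@x,d[2];q=np.roots([dx*dx+dz*dz,2*(ex*dx+ez*dz),ex*ex+ez*ez-100]);t=q.real.min();p=e+t*d
    print(q,"y",p@y,"angle",np.arctan2(p@x,p[2]))
for s,P in (("s",[(50,58),(240,42),(338,210),(127,250)]),):
    for u,v in P: print(atz(s,370+u/5,250+v/5,60))
```

```text
eyes (array([437.815, 327.268,  86.687]), [np.float64(23.781167738405095), np.float64(23.78116773840501)]) (array([451.687, 352.902,  89.998]), [np.float64(20.966167798750046), np.float64(20.966167798750007)])
z88 [469.565 330.827  88.   ] [422.358 350.318  88.   ] [419.098 354.406  88.   ] [467.009 329.664  88.   ]
[495.118 149.744  62.5  ] [ 441.706 -197.834   62.5  ] 351.65766250692076
origin [468.412 -24.045   0.   ] yaw -0.15247669480817963
[1198.339 1171.508] y 164.98622076292227 angle 0.8417739381899276
[846.937 820.5  ] y -164.50594337345407 angle 0.2395454877994541
[464.989 265.249  60.   ]
[377.014 299.528  60.   ]
[420.438 404.489  60.   ]
[518.391 378.54   60.   ]
```

The left clip eye is near (469,330) and the other near (421,352), so the tray is turned by about -24°. The trolley's origin is near (468,-24), with a yaw of about -0.15. I'll move over the right hole for a close look.

Request:
servo_tool(
  motion=[
    [8.5,2.7,2.96,0,0,0,6.2],
    [8.5,5.4,5.92,0,0,0,12.4],
    [8.5,8.1,8.9,0,0,0,18.6],
    [8.5,10.8,11.8,0,0,0,24.8],
    [8.5,13.5,14.8,0,0,0,31],
  ],
)

```text
clock: 0.57
eef_pos: [309.3, -346.0, 231.2]
ee_rot: [[0.635, 0.772, 0.0], [0.772, -0.635, 0.0], [0.0, -0.0, -1.0]]
ft_force: [1.4, -0.9, 0.4]
grip_width: 85.0
finger_force: 0.0
```

Request:
servo_tool(
  motion=[
    [8.5,2.7,2.96,0,0,0,6.2],
    [8.5,5.4,5.92,0,0,0,12.4],
    [8.5,8.1,8.9,0,0,0,18.6],
    [8.5,10.8,11.8,0,0,0,24.8],
    [8.5,13.5,14.8,-2,0,0,31],
  ],
)

```text
clock: 0.98
eef_pos: [444.2, -200.9, 215.4]
ee_rot: [[0.146, 0.989, 0.006], [0.989, -0.146, -0.004], [-0.003, 0.006, -1.0]]
ft_force: [0.8, -1.3, 1.0]
grip_width: 84.9
finger_force: 0.0
```

Request:
servo_tool(
  motion=[
    [8.5,0,0,0,0,0,0],
    [8.5,0,0,0,0,0,0],
  ],
)

```text
clock: 1.15
eef_pos: [441.8, -199.8, 211.7]
ee_rot: [[0.147, 0.989, -0.002], [0.989, -0.147, 0.001], [0.001, -0.002, -1.0]]
ft_force: [0.6, -1.2, 0.0]
grip_width: 85.4
finger_force: 0.0
```

Run:
```python
from h import *
snap("wrist","w1.png"); o=observe(); print(o["eef_pos"],o["ee_rot"],o["qpos"])
print([proj("w1",p) for p in ([448,-186,62.5],[446,-200,62.5])])
```

```text
[ 441.472 -201.134  212.358] [[ 0.15   0.989 -0.001]
 [ 0.989 -0.15   0.   ]
 [ 0.    -0.001 -1.   ]] [-0.585  0.287  1.659 -0.     1.196 -0.435]
[array([282.133, 180.347]), array([282.178, 195.279])]
```

View pics/w1.png

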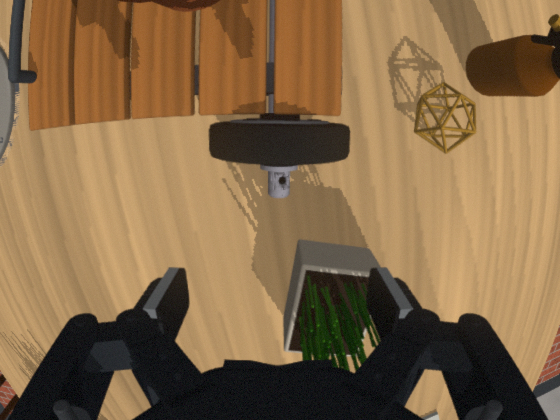

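The picture shows the right axle end, with the hole mouth at about (282,181) and the end face at about (278,196). My projections land there too. The trough is about 100 mm beyond the axle's right end. I'll go over the left hole and then the tray, taking a picture at each.

Request:
servo_tool(
  motion=[
    [8.5,0,1,3.5,0,0,0],
    [8.5,0.3,3,7,0,0,0],
    [8.5,0.8,6.5,9,0,0,0],
    [8.5,1.3,10.5,9,0,0,0],
    [8.5,1.8,14.5,9,0,0,0],
  ],
)

```text
clock: 1.62
eef_pos: [459.7, -57.5, 304.9]
ee_rot: [[0.157, 0.988, 0.004], [0.988, -0.157, -0.002], [-0.001, 0.005, -1.0]]
ft_force: [1.6, -0.7, 0.5]
grip_width: 85.1
finger_force: 0.0
```

Request:
servo_tool(
  motion=[
    [8.5,0.6,4,0,0,0,0],
    [8.5,1.2,8,0,0,0,0],
    [8.5,1.8,12,-1,0,0,0],
    [8.5,2.4,15.5,-3.5,0,0,0],
    [8.5,3.0,18.4,-6.5,0,0,0],
  ],
)

```text
clock: 2.03
eef_pos: [490.5, 126.6, 241.0]
ee_rot: [[0.154, 0.988, 0.006], [0.988, -0.154, 0.001], [0.001, 0.006, -1.0]]
ft_force: [1.0, 0.4, -0.1]
grip_width: 85.2
finger_force: 0.0
```

Request:
servo_tool(
  motion=[
    [8.5,0,0,-2,0,0,0],
    [8.5,0,0,-2.5,0,0,0],
    [8.5,0,0,-2.5,0,0,0],
    [8.5,0,0,-2.5,0,0,0],
  ],
)

```text
clock: 2.37
eef_pos: [489.9, 124.2, 215.6]
ee_rot: [[0.154, 0.988, 0.002], [0.988, -0.154, -0.0], [-0.0, 0.002, -1.0]]
ft_force: [0.9, 1.0, -0.1]
grip_width: 85.0
finger_force: 0.0
```

Run:
```python
from h import *
snap("wrist","w2.png"); o=observe(); print(o["eef_pos"],o["ee_rot"],o["qpos"])
```

```text
[490.188 124.289 216.088] [[ 0.154  0.988  0.003]
 [ 0.988 -0.154  0.   ]
 [ 0.     0.003 -1.   ]] [ 0.097  0.318  1.603 -0.     1.217  0.251]
```

Request:
servo_tool(
  motion=[
    [8.5,-0.5,2.06,0,0,0,7],
    [8.5,-1.0,4.1,0,0,0,14],
    [8.5,-1.5,6.2,0,0,0,21],
    [8.5,-2,8.2,0,0,0,28],
    [8.5,-2.4,10.3,0,0,0,35],
  ],
)

```text
clock: 2.83
eef_pos: [466.0, 228.6, 216.5]
ee_rot: [[-0.446, 0.895, 0.003], [0.895, 0.446, 0.001], [-0.001, 0.004, -1.0]]
ft_force: [0.4, 0.0, -0.9]
grip_width: 85.1
finger_force: 0.0
```

Request:
servo_tool(
  motion=[
    [8.5,-0.5,2.06,0,0,0,7],
    [8.5,-1.0,4.1,0,0,0,14],
    [8.5,-1.5,6.2,0,0,0,21],
    [8.5,-2,8.2,0,0,0,28],
    [8.5,-2.4,10.3,0,0,0,35],
  ],
)

```text
clock: 3.25
eef_pos: [442.1, 331.9, 216.5]
ee_rot: [[-0.879, 0.477, 0.003], [0.477, 0.879, 0.002], [-0.002, 0.003, -1.0]]
ft_force: [0.5, -0.4, 0.1]
grip_width: 85.1
finger_force: 0.0
```

Request:
servo_tool(
  motion=[
    [8.5,0,0,0,0,0,5],
    [8.5,0,0,0,0,0,5],
    [8.5,0,0,0,0,0,5],
  ],
)

```text
clock: 3.5
eef_pos: [442.1, 331.1, 215.8]
ee_rot: [[-0.914, 0.406, 0.002], [0.406, 0.914, 0.001], [-0.002, 0.002, -1.0]]
ft_force: [0.4, -0.4, 0.1]
grip_width: 84.8
finger_force: 0.0
```

Run:
```python
from h import *
snap("wrist","w3.png"); o=observe(); print(o["eef_pos"],o["ee_rot"],o["qpos"])
e=[proj("w3",p) for p in ([469,330,88],[421,352,88])];print(e,[proj("w2",p) for p in ([493,133,62.5],)],proj("w1",[447,-186,62.5]))
def c(f,u,v,w,h,k):
    i=cv2.imread("pics/full_"+f+".png");x=int(u-w/2);y=int(v-h/2);print(f,x,y,k);return cv2.resize(i[y:y+h,x:x+w],None,fx=k,fy=k,interpolation=cv2.INTER_CUBIC)
m=(e[0]+e[1])/2
a=np.vstack([c("w1",*proj("w1",[447,-186,62.5]),60,50,6),c("w2",*proj("w2",[493,133,62.5]),60,50,6)])
cv2.imwrite("pics/c2.png",np.hstack([a,c("w3",*m,110,150,4)]))
```

```text
[442.017 330.902 215.534] [[-0.914  0.406  0.002]
 [ 0.406  0.914  0.001]
 [-0.001  0.001 -1.   ]] [ 0.504  0.403  1.476 -0.     1.261 -0.649]
[array([288.724, 228.943]), array([290.055, 170.083])] [array([278.909, 184.967])] [281.052 180.504]
w1 251 155 6
w2 248 159 6
w3 234 124 4
```

View pics/c2.png

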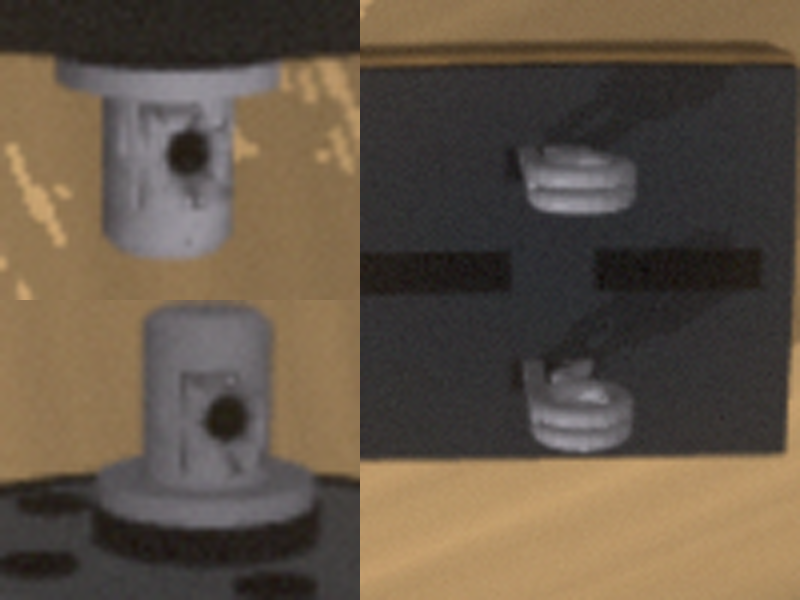

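The crops show the hole mouths:
- **Right, in w1:** at crop (188,153), i.e. (282.3,180.5).
- **Left, in w2:** at crop (226,417), i.e. (285.7,178.5).

For the eyes, the winding centres in w3 are (289,169) and (289.3,230). Both straight legs are on the image left, which is -tool y.

Run:
```python
from h import *
for u,v in ((289,169),(289.3,230)): print("eye",atz("w3",u,v,97),atz("w3",u,v,88))
p=[atz("w3",289,169,97),atz("w3",289.3,230,97)];d=p[1]-p[0];print(np.linalg.norm(d),np.arctan2(d[1],d[0]))
# tray edges
g=lambda x,y:atz("w3",(x-360)/4+234,y/4+124,60)
q=g(365,66),g(792,66),g(365,457),g(785,453);print(q, [np.arctan2(*(q[1]-q[0])[1::-1]),np.arctan2(*(q[3]-q[2])[1::-1])])
# axle ends (centre of end rim top ) silhouettes: right w1, left w2
W1=lambda x,y:("w1",x/6+251,y/6+155); W2=lambda x,y:("w2",x/6+248,(y-300)/6+159)
from scipy.optimize import least_squares
# unknown: cx,cy,yaw,ang ; obs: hole mouth pixels, axle silhouettes mid x, washers
def pts(p):
    cx,cy,yaw,an=p; x=np.array([np.cos(yaw),np.sin(yaw),0]);y=np.array([-np.sin(yaw),np.cos(yaw),0]);z=np.array([0,0,1])
    c=np.array([cx,cy,62.5]); hz=np.sin(an)*x+np.cos(an)*z
    f=lambda X:np.array(X)
    return c,x,y,hz
def res(p):
    c,x,y,hz=pts(p);r=[]
    for f,s,(mx,my),(ax,) in ((W1,-1,(188,153),(167.5,)),(W2,1,(226,417),(208,))):
        k=f(mx,my);r+=list(proj(k[0],c+s*164*y+9.7*hz)-np.array(k[1:]))
        a=f(ax,0)[1]; r.append(proj(k[0],c+s*166*y)[0]-a)
    r.append(((res.L[0]-0)*0))
    # end/hole along-axis from scene/side hole mouths
    r+=list(.5*(proj("s",c+164*y+9.7*hz)-[336.2,234]));r+=list(.5*(proj("d",c-164*y+9.7*hz)-[242.8,285.4]))
    return r
res.L=[0]
s=least_squares(res,[468,-24,-.15,.54]);print(s.x,np.array(s.fun))
c,x,y,hz=pts(s.x);print("L",c+164*y,"R",c-164*y,"x",x,"hz",hz)
```

```text
eye [418.195 351.895  97.   ] [419.79  351.557  88.   ]
eye [466.858 331.125  97.   ] [470.131 330.071  88.   ]
52.91024971827723 -0.40340064272290954
(array([380.047, 316.27 ,  60.   ]), array([419.564, 406.388,  60.   ]), array([466.646, 274.225,  60.   ]), array([508.476, 370.358,  60.   ])) [np.float64(1.1575461461663903), np.float64(1.1603813696271292)]
[471.488 -21.687  -0.159   0.292] [-0.186 -0.143  0.043  0.159  0.272 -0.096  0.     0.361 -0.25   0.536
 -0.658]
L [497.534 140.232  62.5  ] R [ 445.443 -183.606   62.5  ] x [ 0.987 -0.159  0.   ] hz [ 0.284 -0.046  0.958]
```

The hole-angle fit depends on how deep the dark spot sits, so I'll recheck it along the hole axis later. First I'll grasp the cotter near (466.5,331).

Request:
servo_tool(
  motion=[
    [5.5,1.2,0,-3.5,0,0,0.5],
    [5.5,2.4,0,-7,0,0,0.5],
    [5.5,2.4,0,-10.5,0,0,0.5],
    [5.5,2.4,0,-12.5,0,0,0.5],
    [5.5,2.4,0,-12.5,0,0,0.5],
  ],
)

```text
clock: 3.97
eef_pos: [463.4, 329.2, 85.2]
ee_rot: [[-0.917, 0.398, -0.007], [0.398, 0.917, -0.004], [0.005, -0.007, -1.0]]
ft_force: [-0.2, -0.9, -0.2]
grip_width: 54.7
finger_force: 0.0
```

Run:
```python
from h import *
snap("wrist","w4.png"); o=observe(); print(o["eef_pos"],o["ee_rot"])
e=proj("w4",[466.5,331.2,88]);print(e)
x,y=(e-[75,62]).astype(int);print(x,y)
c=cv2.imread("pics/full_w4.png")[y:y+130,x:x+150];cv2.imwrite("pics/c4.png",cv2.resize(c,None,fx=4,fy=4,interpolation=cv2.INTER_CUBIC))
```

```text
[464.666 330.179  88.   ] [[-0.918  0.397 -0.004]
 [ 0.397  0.918 -0.002]
 [ 0.003 -0.003 -1.   ]]
[284.344 278.839]
209 216
```

View pics/c4.png

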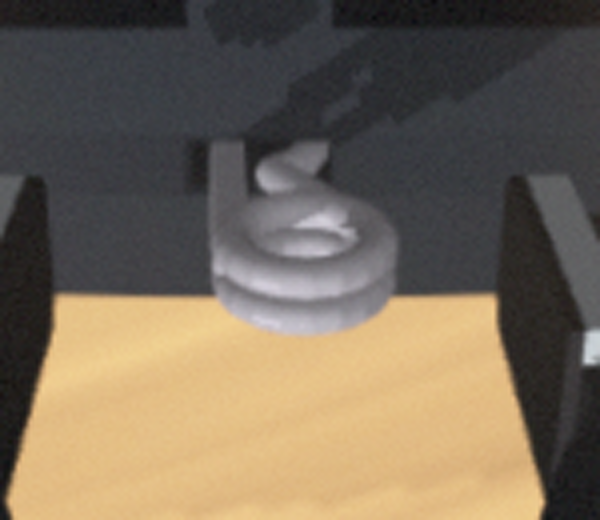

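The eye's centre is at (285.3,279) in the full image, within 1 px of the prediction, and it sits between the pads. I'll lower and close, then lift straight up.

Request:
servo_tool(
  motion=[
    [5.5,0,0,-1,0,0,0],
    [5.5,0,0,-2,0,0,0],
    [5.5,0,0,-2,0,0,0],
    [1.5,0,0,-2,0,0,0],
    [1.5,0,0,-2,0,0,0],
  ],
  newtons=80,
)

```text
clock: 4.43
eef_pos: [465.5, 331.9, 70.2]
ee_rot: [[-0.919, 0.394, 0.001], [0.394, 0.919, 0.001], [-0.001, 0.001, -1.0]]
ft_force: [-0.1, -1.1, -0.1]
grip_width: 31.7
finger_force: 0.0
```

Request:
servo_tool(
  motion=[
    [1.5,0,0,0,0,0,0],
    [1.5,0,0,0,0,0,0],
    [1.5,0,0,0,0,0,0],
    [1.5,0,0,0,0,0,0],
  ],
)

```text
clock: 4.77
eef_pos: [465.5, 331.7, 70.2]
ee_rot: [[-0.919, 0.394, 0.001], [0.394, 0.919, 0.0], [-0.001, 0.001, -1.0]]
ft_force: [-1.1, -2.0, 5.9]
grip_width: 20.1
finger_force: 78.1
```

Request:
servo_tool(
  motion=[
    [1.5,0,0,2.5,0,0,0],
    [1.5,0,0,5.5,0,0,0],
    [1.5,0,0,9,0,0,0],
    [1.5,0,0,12.5,0,0,0],
    [1.5,0,0,15,0,0,0],
  ],
)

```text
clock: 5.18
eef_pos: [465.7, 332.2, 222.6]
ee_rot: [[-0.919, 0.394, 0.003], [0.394, 0.919, 0.002], [-0.002, 0.003, -1.0]]
ft_force: [0.7, 0.3, -0.1]
grip_width: 20.0
finger_force: 79.5
```

```bash
cat > fit.py <<'E'
from h import *
from scipy.optimize import least_squares
W1=lambda x,y:("w1",x/6+251,y/6+155); W2=lambda x,y:("w2",x/6+248,(y-300)/6+159)
def pts(p):
    cx,cy,yaw,an=p; x=np.array([np.cos(yaw),np.sin(yaw),0]);y=np.array([-np.sin(yaw),np.cos(yaw),0]);z=np.array([0,0,1])
    return np.array([cx,cy,62.5]),x,y,np.sin(an)*x+np.cos(an)*z
def fit(rm):
    def res(p):
        c,x,y,hz=pts(p);r=[]
        for f,s,(mx,my),ax in ((W1,-1,(188,153),167.5),(W2,1,(226,417),208)):
            k=f(mx,my);r+=list(proj(k[0],c+s*164*y+rm*hz)-np.array(k[1:])); r.append(proj(k[0],c+s*166*y)[0]-f(ax,0)[1])
        return r
    return least_squares(res,[468,-24,-.15,.54])
def target(p,s,out,an=None):
    p=np.array(p); 
    if an is not None:p[3]=an
    c,x,y,hz=pts(p); cy=np.cross(y,hz)
    return c+s*164*y+(36+out-hold_point_z)*hz+9*cy, np.column_stack([y,cy,-hz])
E
python3 - <<'E'
from fit import *
for rm in (7.3,8.5,9.7):
    s=fit(rm);c,x,y,hz=pts(s.x);print(rm,s.x,abs(s.fun).max(),c+164*y,c-164*y)
p=fit(7.3).x
o=observe();print(o["eef_pos"],o["qpos"],o["ft_force"])
for a in (.4,.45,.5):print(target(p,1,72,a)[0])
E
```

```text
7.3 [471.44  -22.164  -0.159   0.398] 0.2138610552810576 [497.447 139.76   62.5  ] [ 445.434 -184.089   62.5  ]
8.5 [471.481 -21.896  -0.159   0.336] 0.2110785732702709 [497.483 140.029  62.5  ] [ 445.479 -183.822   62.5  ]
9.7 [471.52  -21.633  -0.159   0.291] 0.20832594322416753 [497.518 140.293  62.5  ] [ 445.522 -183.56    62.5  ]
[465.687 332.158 222.603] [ 0.485  0.433  1.408  0.     1.297 -0.681] [ 0.684  0.325 -0.138]
[539.967 132.931 141.246]
[543.799 132.316 138.995]
[547.516 131.719 136.553]
```

Request:
servo_tool(
  motion=[
    [1.5,0.9,-2,0,0,0,-7.1],
    [1.5,1.8,-4,0,0,0,-14.2],
    [1.5,2.7,-6,0,0,0,-21.3],
    [1.5,3.6,-8,0,0,0,-28.4],
    [1.5,4.4,-10,0,0,0,-35.5],
  ],
)

```text
clock: 5.6
eef_pos: [509.5, 230.9, 219.4]
ee_rot: [[-0.514, 0.858, 0.0], [0.858, 0.514, 0.0], [0.0, 0.0, -1.0]]
ft_force: [-0.7, -0.0, -0.1]
grip_width: 20.2
finger_force: 79.6
```

Request:
servo_tool(
  motion=[
    [1.5,0.9,-2,0,0,0,-7.1],
    [1.5,1.8,-4,0,0,0,-14.2],
    [1.5,2.7,-6,0,0,0,-21.3],
    [1.5,3.6,-8,0,0,0,-28.4],
    [1.5,4.4,-10,0,0,0,-35.5],
  ],
)

```text
clock: 6.02
eef_pos: [553.6, 130.8, 219.3]
ee_rot: [[0.079, 0.997, 0.0], [0.997, -0.079, 0.0], [0.0, 0.0, -1.0]]
ft_force: [-0.2, 0.6, -0.6]
grip_width: 20.3
finger_force: 79.6
```

Request:
servo_tool(
  motion=[
    [1.5,0,0,0,0,0,-4.9],
    [1.5,0,0,0,0,0,-4.9],
    [1.5,0,0,0,0,0,-4.9],
  ],
)

```text
clock: 6.27
eef_pos: [553.1, 131.7, 219.2]
ee_rot: [[0.156, 0.988, -0.0], [0.988, -0.156, 0.0], [0.0, -0.0, -1.0]]
ft_force: [-1.1, 0.0, -1.2]
grip_width: 20.4
finger_force: 79.6
```

Request:
servo_tool(
  motion=[
    [1.5,0,0,-1,1,6,0],
    [1.5,0,0,-2,2,12,0],
    [1.5,0,0,-3.5,2.9,18,0],
    [1.5,0,0,-5,3.82,23.7,0],
    [1.5,0,0,-5.7,3.82,23.7,0],
  ],
)

```text
clock: 6.68
eef_pos: [553.1, 131.6, 156.7]
ee_rot: [[0.156, 0.898, -0.412], [0.988, -0.142, 0.065], [-0.0, -0.417, -0.909]]
ft_force: [-0.0, -0.6, -1.3]
grip_width: 20.7
finger_force: 79.6
```

Request:
servo_tool(
  motion=[
    [1.5,0,0,0,0,0,0],
    [1.5,0,0,0,0,0,0],
  ],
)

```text
clock: 6.85
eef_pos: [552.9, 132.4, 162.7]
ee_rot: [[0.156, 0.903, -0.4], [0.988, -0.142, 0.064], [0.001, -0.405, -0.914]]
ft_force: [1.0, 0.7, 0.6]
grip_width: 20.1
finger_force: 79.6
```

Run:
```python
from fit import *
snap("wrist","w5.png"); o=observe(); print(o["eef_pos"],o["ee_rot"],o["qpos"])
p=fit(7.3).x; T,R=target(p,1,100,.42);print(T,R);c,x,y,hz=pts(p)
e=proj("w5",c+164*y);print(e, "tip", proj("w5",o["eef_pos"]+o["ee_rot"]@np.array([0,-9,63.])))
x,y=(e-[60,40]).astype(int);x=min(max(x,0),410);y=min(max(y,0),300);print(x,y)
c=cv2.imread("pics/full_w5.png")[y:y+120,x:x+150];cv2.imwrite("pics/c5.png",cv2.resize(c,None,fx=5,fy=5,interpolation=cv2.INTER_CUBIC))
```

```text
[553.08  132.406 164.015] [[ 0.156  0.904 -0.398]
 [ 0.988 -0.143  0.064]
 [ 0.001 -0.403 -0.915]] [0.053 0.717 1.145 0.086 1.686 0.202]
[552.786 130.873 165.935] [[ 0.159  0.902 -0.403]
 [ 0.987 -0.145  0.065]
 [ 0.    -0.408 -0.913]]
[264.44  207.983] tip [263.292 228.514]
204 167
```

View pics/c5.png

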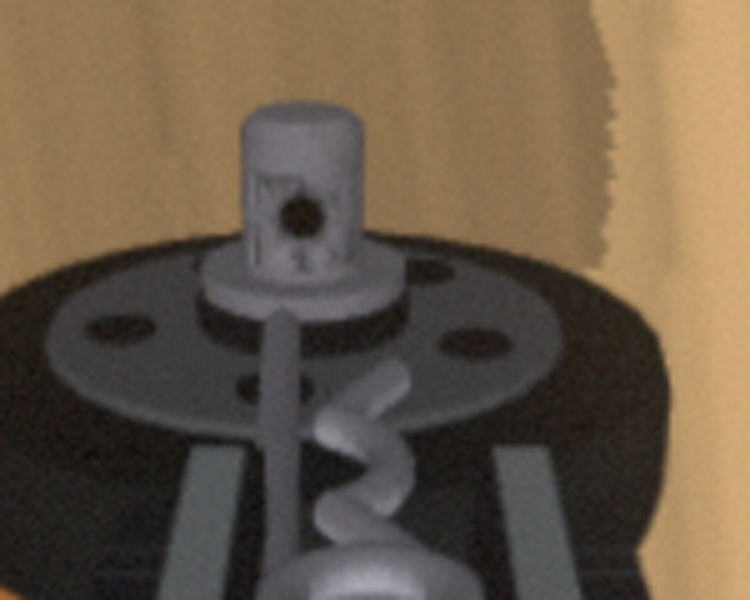

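The view shows the hole at crop (301.5,215), centred on the axle (242 to 363), so the tilt is right at about 0.43 rad. The leg tip is at (285,315) and the leg root at (282.5,570).

Run:
```python
from fit import *
d=np.load("pics/w5.npz");pos,rot=d["pos"],d["rot"]
P=lambda x,y:(204+x/5,167+y/5)
M=atz("w5",*P(301.5,215),62.5+7.3*.91);print("mouth",M)
def tool(u,v,z):  # point on ray at tool z
    c,k=ray("w5",u,v);c=rot.T@(c-pos);k=rot.T@k;return c+k*(z-c[2])/k[2]
print("tip tool",tool(*P(285,318),62.),tool(*P(285,313),62.))
def toolx(u,v,x):
    c,k=ray("w5",u,v);c=rot.T@(c-pos);k=rot.T@k;return c+k*(x-c[0])/k[0]
print("root",toolx(*P(282.5,570),2.),"mid",toolx(*P(280,440),1))
p=fit(7.3).x;print("model mouth",pts(p)[0]+164*pts(p)[2]+7.3*pts(p)[3])
for a in (.42,.435):
    y=pts(p)[2];x=pts(p)[1];hz=np.array([np.sin(a)*x[0],np.sin(a)*x[1],np.cos(a)])
    tip=pos+rot@tool(*P(285,316),62.)
    r=tip-M; print(a,"along",r@hz,"err axle-y",r@y,"err clip-y",r@np.cross(y,hz),"corr world",-(r-r@hz*hz),"hz",hz)
```

```text
mouth [500.634 139.792  69.143]
tip tool [ -1.504 -10.809  62.   ] [ -0.783 -10.797  62.   ]
root [  2.     -7.415 -12.291] mid [ 1.    -9.184 18.042]
model mouth [500.24  139.312  69.23 ]
0.42 along 44.86415869141815 err axle-y -0.3133734042366857 err clip-y -0.5880437113220329 corr world [ 0.58   0.224 -0.24 ] hz [ 0.403 -0.065  0.913]
0.435 along 44.85029124330103 err axle-y -0.3133734042366857 err clip-y -1.2609147022108154 corr world [ 1.179  0.128 -0.531] hz [ 0.416 -0.067  0.907]
```

Request:
servo_tool(
  motion=[
    [1.5,-0.4,0.09,-1.1,0,0,0],
    [1.5,-0.9,0.17,-2.2,0,0,0],
    [1.5,-1.38,0.255,-3.2,0,0,0],
    [1.5,-1.38,0.255,-3.2,0,0,0],
    [1.5,-1.38,0.255,-3.2,0,0,0],
  ],
)

```text
clock: 7.32
eef_pos: [539.4, 134.7, 132.6]
ee_rot: [[0.157, 0.904, -0.398], [0.988, -0.143, 0.064], [0.001, -0.403, -0.915]]
ft_force: [0.1, -0.1, -1.1]
grip_width: 20.0
finger_force: 79.6
```

Request:
servo_tool(
  motion=[
    [1.5,-0.17,0.03,-0.36,0,0,0],
    [1.5,-0.34,0.05,-0.72,0,0,0],
    [1.5,-0.5,0.08,-1.09,0,0,0],
    [1.5,-0.5,0.08,-1.09,0,0,0],
    [1.5,-0.5,0.08,-1.09,0,0,0],
  ],
)

```text
clock: 7.73
eef_pos: [534.3, 135.2, 119.3]
ee_rot: [[0.158, 0.902, -0.402], [0.987, -0.144, 0.065], [0.001, -0.407, -0.913]]
ft_force: [0.4, 1.3, -0.8]
grip_width: 20.6
finger_force: 79.7
```

Run:
```python
from fit import *
snap("wrist","w6.png"); o=observe(); print(o["eef_pos"],o["ee_rot"],o["ft_force"],o["ft_torque"])
e=proj("w6",[501,139.5,69]);print(e)
x,y=(e-[65,50]).astype(int);print(x,y)
c=cv2.imread("pics/full_w6.png")[y:y+110,x:x+130];cv2.imwrite("pics/c6.png",cv2.resize(c,None,fx=5,fy=5,interpolation=cv2.INTER_CUBIC))
```

```text
[534.385 135.129 119.423] [[ 0.158  0.902 -0.402]
 [ 0.987 -0.144  0.065]
 [ 0.001 -0.407 -0.913]] [ 1.313  0.874 -0.437] [ 0.104 -0.277 -0.048]
[261.771 231.218]
196 181
```

View pics/c6.png

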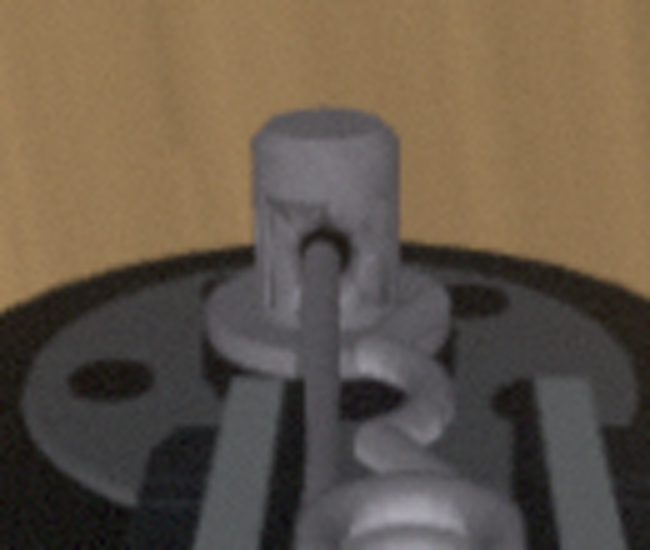

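The tip is entering the mouth at crop (322,240), with no load on the wrist. I'll continue along the hole.

Request:
servo_tool(
  motion=[
    [1.5,-0.17,0.03,-0.38,0,0,0],
    [1.5,-0.38,0.06,-0.83,0,0,0],
    [1.5,-0.59,0.1,-1.28,0,0,0],
    [1.5,-0.8,0.13,-1.82,0,0,0],
    [1.5,-0.8,0.13,-1.82,0,0,0],
  ],
)

```text
clock: 8.2
eef_pos: [525.4, 136.5, 100.0]
ee_rot: [[0.158, 0.901, -0.404], [0.987, -0.144, 0.065], [0.0, -0.409, -0.913]]
ft_force: [0.1, 1.6, -1.2]
grip_width: 20.1
finger_force: 79.7
```

Run:
```python
from fit import *
o=observe(); print(o["eef_pos"],o["ft_force"],o["ft_torque"])
p=fit(7.3).x
for a in (.42,.435):
    T,R=target(p,1,0,a);d=o["eef_pos"]-T;print(T,"in tool x,y,z",R.T@d)
```

```text
[525.399 136.487  99.988] [ 0.118  1.621 -1.234] [ 0.173 -0.416 -0.136]
[512.526 137.339  74.627] in tool x,y,z [  1.2     1.388 -28.395]
[512.704 137.31   74.396] in tool x,y,z [  1.2     0.701 -28.546]
```

Request:
servo_tool(
  motion=[
    [1.5,-0.12,0.02,-0.27,0,0,0],
    [1.5,-0.25,0.04,-0.54,0,0,0],
    [1.5,-0.37,0.06,-0.81,0,0,0],
    [1.5,-0.5,0.08,-1.09,0,0,0],
    [1.5,-0.5,0.08,-1.09,0,0,0],
  ],
)

```text
clock: 8.62
eef_pos: [523.0, 137.5, 91.5]
ee_rot: [[0.159, 0.904, -0.397], [0.987, -0.145, 0.066], [0.002, -0.402, -0.916]]
ft_force: [4.6, 1.3, 3.5]
grip_width: 20.0
finger_force: 81.4
```

Request:
servo_tool(
  motion=[
    [1.5,-0.12,0.02,-0.27,0,0,0],
    [1.5,-0.25,0.04,-0.54,0,0,0],
    [1.5,-0.25,0.04,-0.54,0,0,0],
  ],
)

```text
clock: 8.87
eef_pos: [520.5, 137.9, 86.3]
ee_rot: [[0.159, 0.904, -0.397], [0.987, -0.145, 0.066], [0.002, -0.402, -0.916]]
ft_force: [3.6, 2.1, 3.7]
grip_width: 20.4
finger_force: 81.6
```

Request:
servo_tool(
  motion=[
    [1.5,-0.15,0.02,-0.32,0,0,0],
    [1.5,-0.3,0.05,-0.63,0,0,0],
    [1.5,-0.42,0.06,-0.9,0,0,0],
    [1.5,-0.55,0.08,-1.2,0,0,0],
    [1.5,-0.55,0.08,-1.2,0,0,0],
  ],
)

```text
clock: 9.28
eef_pos: [513.6, 138.8, 73.2]
ee_rot: [[0.158, 0.902, -0.401], [0.987, -0.144, 0.066], [0.001, -0.406, -0.914]]
ft_force: [2.6, 2.6, 3.7]
grip_width: 20.1
finger_force: 80.7
```

Run:
```python
from fit import *
snap("wrist","w7.png");o=observe(); print(o["eef_pos"],o["ft_force"],o["ft_torque"],o["grip_width"])
p=fit(7.3).x
for a in (.42,.435):
    T,R=target(p,1,0,a);d=o["eef_pos"]-T;print(T,"in tool x,y,z",R.T@d)
snap("scene","s7.png")
```

```text
[513.682 138.748  73.168] [3.505 3.013 3.371] [ 0.556 -0.297 -0.319] 20.172513657807066
[512.526 137.339  74.627] in tool x,y,z [1.575 1.433 0.958]
[512.704 137.31   74.396] in tool x,y,z [1.575 1.187 0.803]
```

Request:
servo_tool(
  motion=[
    [4.5,0,0,0,0,0,0],
    [4.5,0,0,0,0,0,0],
    [4.5,0,0,0,0,0,0],
    [4.5,0,0,0,0,0,0],
  ],
)

```text
clock: 9.72
eef_pos: [512.9, 138.0, 72.6]
ee_rot: [[0.158, 0.902, -0.403], [0.987, -0.145, 0.064], [-0.0, -0.408, -0.913]]
ft_force: [-0.7, -0.7, 0.8]
grip_width: 45.0
finger_force: 0.0
```

Run:
```python
from fit import *
snap("wrist","w8.png");o=observe(); print(o["eef_pos"],o["ft_force"],o["grip_width"])
p=fit(7.3).x;c,x,y,hz=pts(np.r_[p[:3],.43]);cy=np.cross(y,hz)
E=c+164*y+36*hz+9*cy; e=proj("w8",E);print("home eye expected",e,proj("w8",E+3*hz))
u,v=(e-[60,75]).astype(int);v=min(v,270);print(u,v)
i=cv2.imread("pics/full_w8.png")[v:v+150,u:u+130]
cv2.imwrite("pics/c8.png",cv2.resize(i,None,fx=4,fy=4,interpolation=cv2.INTER_CUBIC))
```

```text
[513.027 138.034  72.651] [0.078 0.589 0.206] 45.20108116786132
home eye expected [274.938 295.368] [274.952 299.038]
214 220
```

View pics/c8.png

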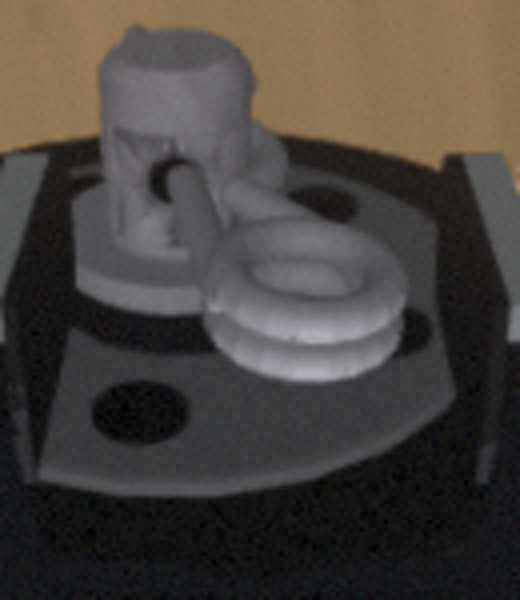

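The cotter's bow now lies beside the axle: the waist is at crop (235,188) and the bulge at (275,150). The leg tip shows beyond the axle end at (130,32), and the eye centre is at (306,297), shifted to the right. I'll measure both points in the cotter's plane.

Run:
```python
from fit import *
p=fit(7.3).x;c,x,y,hz=pts(np.r_[p[:3],.43]);cy=np.cross(y,hz);H=c+164*y
P=lambda a,b:(214+a/4,220+b/4)
def inpl(px,off=0):
    o,k=ray("w8",*px);t=((H+off*y-o)@y)/(k@y);q=o+k*t-H;return np.array([q@cy,q@hz])
for off in (-1.5,0,1.5):
    e=inpl(P(306,297),off);t=inpl(P(130,34),off);h=inpl(P(178,185),off);d=e-t
    print(off,"eye(cy,hz)",e,"tip",t,"leg@mouth",h,"len",np.hypot(*d),"want",np.hypot(82,9),"clip tilt rel hz",np.arctan2(d[0],d[1])-np.arctan2(9,82))
print("axle edges, at hole",inpl(P(100,110)),inpl(P(250,110)))
```

```text
-1.5 eye(cy,hz) [16.016 32.775] tip [-10.554 -52.288] leg@mouth [0.367 4.762] len 89.11625593236931 want 82.49242389456137 clip tilt rel hz 0.19343857052393867
0 eye(cy,hz) [15.883 35.164] tip [-10.181 -48.279] leg@mouth [0.532 7.685] len 87.41890581470032 want 82.49242389456137 clip tilt rel hz 0.19343857052393895
1.5 eye(cy,hz) [15.751 37.552] tip [ -9.807 -44.27 ] leg@mouth [ 0.698 10.607] len 85.72155569703135 want 82.49242389456137 clip tilt rel hz 0.19343857052393845
axle edges, at hole [-12.046 -16.349] [ 10.005 -16.389]
```

The seat is home to within about 2 mm: the eye is about 35 mm up and the tip about 47 mm down. The remaining lean is loose play in the hole. I'll retreat along the tool axis and go for the second cotter.

Request:
servo_tool(
  motion=[
    [4.5,0.3,-0.05,0.7,0,0,0],
    [4.5,0.9,-0.14,2,0,0,0],
    [4.5,1.7,-0.27,3.8,0,0,0],
    [4.5,2.5,-0.4,5.6,0,0,0],
    [4.5,3.3,-0.5,7.3,0,0,0],
  ],
)

```text
clock: 10.18
eef_pos: [546.9, 133.1, 147.5]
ee_rot: [[0.158, 0.902, -0.401], [0.987, -0.145, 0.065], [0.0, -0.406, -0.914]]
ft_force: [0.1, 0.1, 0.7]
grip_width: 44.9
finger_force: 0.0
```

Request:
servo_tool(
  motion=[
    [4.5,0,0,2,-1,-6,0],
    [4.5,0,0,4,-2,-12,0],
    [4.5,0,0,6,-2.9,-18,0],
    [4.5,0,0,7.5,-3.82,-23.7,0],
    [4.5,0,0,7.5,-3.82,-23.7,0],
  ],
)

```text
clock: 10.6
eef_pos: [545.9, 134.2, 226.2]
ee_rot: [[0.157, 0.988, 0.011], [0.988, -0.157, 0.0], [0.002, 0.011, -1.0]]
ft_force: [1.5, 0.7, -0.7]
grip_width: 45.0
finger_force: 0.0
```

Request:
servo_tool(
  motion=[
    [5.5,-0.9,1.5,0,0,0,7.1],
    [5.5,-1.7,3,0,0,0,14.2],
    [5.5,-2.6,4.4,0,0,0,21.3],
    [5.5,-3.4,5.9,0,0,0,28.4],
    [5.5,-4.3,7.3,0,0,0,35.5],
  ],
)

```text
clock: 11.02
eef_pos: [503.1, 206.8, 220.5]
ee_rot: [[-0.45, 0.893, -0.003], [0.893, 0.45, -0.0], [0.001, -0.002, -1.0]]
ft_force: [-0.0, -0.2, 0.2]
grip_width: 55.2
finger_force: 0.0
```

Request:
servo_tool(
  motion=[
    [5.5,-0.9,1.5,0,0,0,7.1],
    [5.5,-1.7,3,0,0,0,14.2],
    [5.5,-2.6,4.4,0,0,0,21.3],
    [5.5,-3.4,5.9,0,0,0,28.4],
    [5.5,-4.3,7.3,0,0,0,35.5],
  ],
)

```text
clock: 11.43
eef_pos: [460.1, 279.9, 220.5]
ee_rot: [[-0.885, 0.466, -0.003], [0.466, 0.885, -0.001], [0.002, -0.002, -1.0]]
ft_force: [0.5, -0.4, -0.1]
grip_width: 54.8
finger_force: 0.0
```

Request:
servo_tool(
  motion=[
    [5.5,-2,3.5,0,0,0,4.9],
    [5.5,-4.2,7.3,0,0,0,4.9],
    [5.5,-4.2,7.3,0,0,0,4.9],
    [5.5,-4.2,7.3,0,0,0,4.9],
    [5.5,-4.2,7.3,0,0,0,4.9],
  ],
)

```text
clock: 11.85
eef_pos: [418.6, 352.0, 220.5]
ee_rot: [[-0.919, 0.393, -0.001], [0.393, 0.919, -0.001], [0.001, -0.002, -1.0]]
ft_force: [0.6, -0.1, -0.1]
grip_width: 54.8
finger_force: 0.0
```

Request:
servo_tool(
  motion=[
    [5.5,-0.05,0,-3.7,0,0,0],
    [5.5,-0.05,0,-7.4,0,0,0],
    [5.5,-0.05,0,-11,0,0,0],
    [5.5,-0.05,0,-13.5,0,0,0],
    [5.5,-0.05,0,-15,0,0,0],
  ],
)

```text
clock: 12.27
eef_pos: [417.5, 349.7, 67.6]
ee_rot: [[-0.918, 0.396, -0.005], [0.396, 0.918, -0.003], [0.003, -0.005, -1.0]]
ft_force: [-0.5, -0.6, -0.0]
grip_width: 54.8
finger_force: 0.0
```

Request:
servo_tool(
  motion=[
    [5.5,0,0,0,0,0,0],
    [5.5,0,0,0,0,0,0],
    [1.5,0,0,0,0,0,0],
    [1.5,0,0,0,0,0,0],
    [1.5,0,0,0,0,0,0],
  ],
  newtons=80,
)

```text
clock: 12.68
eef_pos: [418.7, 352.3, 72.4]
ee_rot: [[-0.919, 0.394, 0.002], [0.394, 0.919, 0.001], [-0.001, 0.002, -1.0]]
ft_force: [-1.0, -3.5, 7.1]
grip_width: 20.5
finger_force: 80.3
```

Request:
servo_tool(
  motion=[
    [1.5,0,0,0,0,0,0],
    [1.5,0,0,0,0,0,0],
    [1.5,0,0,0,0,0,0],
    [1.5,0,0,0,0,0,0],
  ],
)

```text
clock: 13.02
eef_pos: [418.5, 352.4, 72.4]
ee_rot: [[-0.919, 0.394, 0.002], [0.394, 0.919, 0.001], [-0.002, 0.001, -1.0]]
ft_force: [0.1, -2.9, 6.3]
grip_width: 20.2
finger_force: 78.0
```

Request:
servo_tool(
  motion=[
    [1.5,0,0,2.5,0,0,0],
    [1.5,0,0,6,0,0,0],
    [1.5,0,0,10,0,0,0],
    [1.5,0,0,14,0,0,0],
    [1.5,0,0,18,0,0,0],
  ],
)

```text
clock: 13.43
eef_pos: [417.4, 352.3, 253.4]
ee_rot: [[-0.919, 0.394, 0.001], [0.394, 0.919, 0.001], [-0.0, 0.001, -1.0]]
ft_force: [0.8, 1.0, 0.0]
grip_width: 20.1
finger_force: 79.4
```

Request:
servo_tool(
  motion=[
    [1.5,0.2,-1.5,2.5,0,0,-7.1],
    [1.5,0.4,-3,5,0,0,-14.2],
    [1.5,0.6,-5,5.5,0,0,-21.3],
    [1.5,0.8,-7.5,5.5,0,0,-28.4],
    [1.5,1,-10,5.5,0,0,-35.5],
  ],
)

```text
clock: 13.85
eef_pos: [427.8, 251.8, 307.2]
ee_rot: [[-0.515, 0.857, 0.003], [0.857, 0.515, 0.001], [-0.0, 0.003, -1.0]]
ft_force: [0.5, -0.5, -0.2]
grip_width: 19.8
finger_force: 79.5
```

Request:
servo_tool(
  motion=[
    [1.5,0.6,-4,0,0,0,-7.1],
    [1.5,1.2,-8,0,0,0,-14.2],
    [1.5,1.7,-12,0,0,0,-21.3],
    [1.5,2.2,-16,0,0,0,-28.4],
    [1.5,2.7,-20,0,0,0,-35.5],
  ],
)

```text
clock: 14.27
eef_pos: [454.6, 50.7, 306.6]
ee_rot: [[0.079, 0.997, 0.002], [0.997, -0.079, 0.0], [0.0, 0.002, -1.0]]
ft_force: [1.6, -0.2, -0.7]
grip_width: 20.3
finger_force: 79.5
```

Request:
servo_tool(
  motion=[
    [1.5,0.5,-4,0,0,0,-4.9],
    [1.5,1,-8,0,0,0,-4.9],
    [1.5,1.5,-12,0,0,0,-4.9],
    [1.5,2,-16,0,0,0,-4.9],
    [1.5,2.5,-20,0,0,0,-4.9],
  ],
)

```text
clock: 14.68
eef_pos: [479.7, -149.5, 306.7]
ee_rot: [[0.158, 0.987, 0.002], [0.987, -0.158, -0.0], [-0.0, 0.002, -1.0]]
ft_force: [0.9, 0.6, -0.4]
grip_width: 19.8
finger_force: 79.5
```

Request:
servo_tool(
  motion=[
    [1.5,0.6,-1.2,0,1,6.1,0],
    [1.5,1.2,-2.4,0,2,12.2,0],
    [1.5,1.8,-3.6,0,3,18.3,0],
    [1.5,2.1,-4.5,0,3.9,24.3,0],
    [1.5,2.1,-4.5,0,3.9,24.3,0],
  ],
)

```text
clock: 15.1
eef_pos: [502.4, -194.3, 300.4]
ee_rot: [[0.159, 0.893, -0.422], [0.987, -0.143, 0.07], [0.002, -0.428, -0.904]]
ft_force: [1.1, 0.4, -3.1]
grip_width: 20.2
finger_force: 79.5
```

Run:
```python
from fit import *
o=observe(); print(o["eef_pos"],o["ee_rot"],o["qpos"],o["grip_width"])
p=fit(7.3).x;print(target(p,-1,100,.43))
print("trough",[atz("w1",u,v,70) for u,v in ((300,242),(378,250),(288,350))],"grass",[atz("w1",u,v,150) for u,v in ((305,280),(370,280))])
```

```text
[ 502.412 -194.273  300.355] [[ 0.159  0.893 -0.422]
 [ 0.987 -0.143  0.07 ]
 [ 0.002 -0.428 -0.904]] [-0.443  0.605  0.99  -0.128  1.971 -0.308] 20.159598571061753
(array([ 501.791, -193.141,  165.37 ]), array([[ 0.159,  0.897, -0.412],
       [ 0.987, -0.144,  0.066],
       [ 0.   , -0.417, -0.909]]))
trough [array([ 456.373, -245.726,   70.   ]), array([ 532.084, -266.643,   70.   ]), array([ 427.141, -377.831,   70.   ])] grass [array([ 455.64 , -241.658,  150.   ]), array([ 503.366, -250.159,  150.   ])]
```

Request:
servo_tool(
  motion=[
    [1.5,0,0.1,-3.5,0,0,0],
    [1.5,0,0.1,-7,0,0,0],
    [1.5,0,0.1,-10.5,0,0,0],
    [1.5,0,0.1,-14,0,0,0],
    [1.5,0,0.1,-14,0,0,0],
  ],
)

```text
clock: 15.52
eef_pos: [498.0, -189.8, 160.9]
ee_rot: [[0.158, 0.895, -0.418], [0.987, -0.142, 0.07], [0.004, -0.424, -0.906]]
ft_force: [-0.6, 0.6, -1.3]
grip_width: 20.3
finger_force: 79.5
```

Request:
servo_tool(
  motion=[
    [1.5,0,0,0,0,0,0],
    [1.5,0,0,0,0,0,0],
  ],
)

```text
clock: 15.68
eef_pos: [501.7, -191.9, 168.6]
ee_rot: [[0.158, 0.899, -0.408], [0.987, -0.144, 0.064], [-0.001, -0.413, -0.911]]
ft_force: [-0.1, -0.2, -0.1]
grip_width: 20.3
finger_force: 79.5
```

Run:
```python
from fit import *
snap("wrist","w9.png"); o=observe(); print(o["eef_pos"],o["ee_rot"])
p=fit(7.3).x;c,x,y,hz=pts(p)
e=proj("w9",c-164*y+7.3*hz);tp=proj("w9",o["eef_pos"]+o["ee_rot"]@np.array([-1,-10.5,64.]));print("hole",e,"tip",tp)
u,v=(e-[60,35]).astype(int);print(u,v)
i=cv2.imread("pics/full_w9.png")[v:v+120,u:u+150];cv2.imwrite("pics/c9.png",cv2.resize(i,None,fx=5,fy=5,interpolation=cv2.INTER_CUBIC))
```

```text
[ 502.018 -192.067  168.942] [[ 0.158  0.9   -0.407]
 [ 0.987 -0.145  0.064]
 [-0.001 -0.412 -0.911]]
hole [267.235 208.112] tip [261.878 229.31 ]
207 173
```

View pics/c9.png

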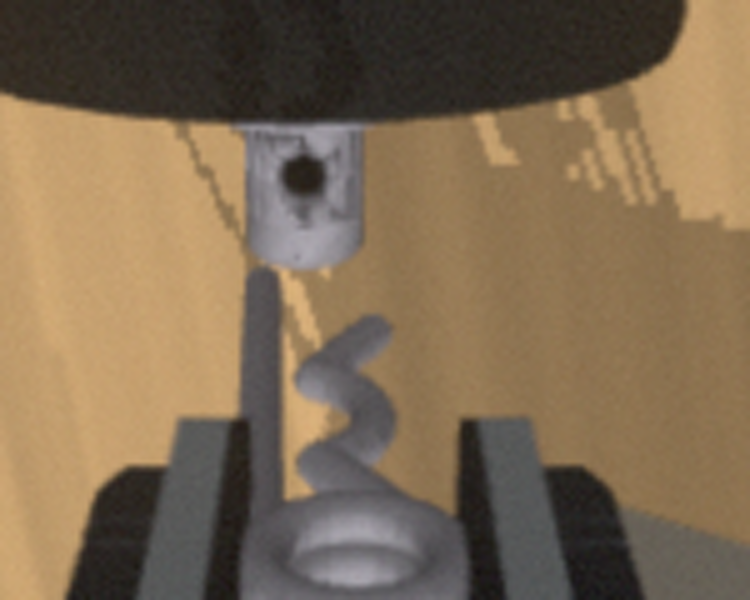

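The hole is at crop (303,176), centred on the axle (247 to 363). The leg tip is at (264,270) and the leg is straight up to (262,490), the same layout as on the left.

Run:
```python
from fit import *
d=np.load("pics/w9.npz");pos,rot=d["pos"],d["rot"]
P=lambda x,y:(207+x/5,173+y/5)
M=atz("w9",*P(303,176),62.5+7.3*.91)
def tool(u,v,z):
    c,k=ray("w9",u,v);c=rot.T@(c-pos);k=rot.T@k;return c+k*(z-c[2])/k[2]
print("mouth",M,"tip tool",tool(*P(264,272),64.),"leg",[tool(*P(262,490),z) for z in (0,3,6)],tool(*P(262,380),30))
p=fit(7.3).x;c,x,y,_=pts(p);print("model mouth",c-164*y+7.3*pts(p)[3])
for a in (.42,.435,.45):
    hz=np.array([np.sin(a)*x[0],np.sin(a)*x[1],np.cos(a)]);tip=pos+rot@tool(*P(264,272),64.);r=tip-M
    print(a,"along",r@hz,"axle-y",r@y,"clip-y",r@np.cross(y,hz),"corr",-(r-r@hz*hz),"hz",hz)
```

```text
mouth [ 448.503 -184.646   69.143] tip tool [  0.054 -11.694  64.   ] leg [array([ 0.692, -8.58 ,  0.   ]), array([-0.902, -8.772,  3.   ]), array([-2.497, -8.964,  6.   ])] [ -0.763 -10.176  30.   ]
model mouth [ 448.227 -184.538   69.23 ]
0.42 along 48.76450573253804 axle-y 1.281594098901006 clip-y -3.557293471246587 corr [ 3.004 -1.78  -1.451] hz [ 0.403 -0.065  0.913]
0.435 along 48.70566242739136 axle-y 1.281594098901006 clip-y -4.288333439496863 corr [ 3.637 -1.882 -1.807] hz [ 0.416 -0.067  0.907]
0.45 along 48.63586055367398 axle-y 1.281594098901006 clip-y -5.018408550814523 corr [ 4.258 -1.982 -2.183] hz [ 0.429 -0.069  0.9  ]
```

Request:
servo_tool(
  motion=[
    [1.5,-0.4,0.03,-1.2,-0.2,-1.2,0],
    [1.5,-0.9,0.07,-2.3,-0.4,-2.5,0],
    [1.5,-1.48,0.11,-3.5,-0.4,-2.5,0],
    [1.5,-1.48,0.11,-3.5,-0.4,-2.5,0],
    [1.5,-1.48,0.11,-3.5,-0.4,-2.5,0],
  ],
)

```text
clock: 16.15
eef_pos: [486.8, -190.9, 132.9]
ee_rot: [[0.158, 0.916, -0.369], [0.987, -0.147, 0.058], [-0.001, -0.373, -0.928]]
ft_force: [0.5, -1.1, 0.0]
grip_width: 20.0
finger_force: 79.5
```

Run:
```python
from fit import *
im=snap("wrist","w10.png"); o=observe(); print(o["eef_pos"],o["ee_rot"],o["ft_force"])
h=proj("w10",[448.5,-184.65,69.1]);tp=proj("w10",o["eef_pos"]+o["ee_rot"]@np.array([0.05,-11.7,64.]));print("hole",h,"tip",tp)
g=cv2.cvtColor(im["color"],cv2.COLOR_BGR2GRAY);u,v=np.round(h).astype(int)
print(u-14,list(range(v-8,v+22,2)))
for r in range(v-8,v+22,2): print(r,*g[r,u-14:u+15])
```

```text
[ 487.203 -191.019  132.958] [[ 0.158  0.916 -0.368]
 [ 0.987 -0.147  0.058]
 [-0.001 -0.373 -0.928]] [ 0.734  0.035 -0.382]
hole [259.822 222.536] tip [260.385 227.628]
246 [215, 217, 219, 221, 223, 225, 227, 229, 231, 233, 235, 237, 239, 241, 243]
215 122 115 157 113 134 124 105 106 99 92 91 92 87 74 82 106 144 158 161 160 155 130 125 142 137 107 109 108 125
217 131 119 160 123 140 148 149 145 121 103 99 82 69 53 66 98 115 139 152 158 125 104 118 141 133 112 107 108 123
219 126 121 147 131 137 145 152 161 132 90 56 42 39 37 29 38 41 49 93 126 142 125 123 137 130 114 111 108 125
221 117 123 143 156 149 152 155 144 105 54 42 34 35 41 38 28 34 37 62 113 136 142 142 141 129 119 115 108 124
223 126 117 131 136 140 147 148 140 107 61 41 43 31 35 38 36 37 37 64 104 125 137 147 134 106 109 111 108 124
225 123 114 139 133 137 143 147 150 131 106 69 53 48 47 47 43 43 66 87 124 145 147 144 133 102 109 112 110 127
227 123 114 139 124 131 146 151 160 146 121 92 91 86 87 83 81 84 99 106 138 159 149 143 132 103 110 108 107 127
229 137 120 143 117 125 139 150 158 150 147 95 88 88 90 85 79 85 114 132 136 128 136 138 130 105 112 109 107 130
231 133 113 131 115 131 144 153 161 161 151 94 90 87 86 87 82 88 130 146 143 122 113 111 112 105 114 114 105 127
233 109 102 114 123 134 144 152 160 162 137 95 91 88 87 86 82 87 120 157 153 148 148 147 144 131 127 111 102 128
235 104 106 122 127 138 144 148 157 159 139 95 86 88 84 88 83 86 128 168 168 163 158 148 140 134 127 111 102 128
237 120 109 126 133 139 148 153 158 157 123 94 91 86 87 82 81 87 130 166 164 158 153 147 140 133 125 113 119 129
239 137 126 127 136 140 148 156 161 163 125 93 91 87 83 86 83 88 124 161 158 157 152 147 138 132 126 127 130 118
241 165 145 142 129 131 139 150 160 159 114 89 92 90 84 84 81 84 111 155 153 152 147 141 132 128 123 103 89 91
243 170 171 169 147 131 133 141 175 167 116 89 89 90 86 86 85 82 109 137 142 134 132 128 118 97 91 89 92 93
```

The leg (columns 255.5 to 263) is centred on the hole (255 to 264), so I'll push in.

Request:
servo_tool(
  motion=[
    [1.5,-0.17,0.03,-0.38,0,0,0],
    [1.5,-0.35,0.06,-0.78,0,0,0],
    [1.5,-0.53,0.09,-1.18,0,0,0],
    [1.5,-0.53,0.09,-1.18,0,0,0],
    [1.5,-0.53,0.09,-1.18,0,0,0],
  ],
)

```text
clock: 16.62
eef_pos: [480.6, -189.5, 118.9]
ee_rot: [[0.158, 0.915, -0.372], [0.987, -0.146, 0.06], [0.0, -0.376, -0.926]]
ft_force: [-1.2, 0.6, -0.9]
grip_width: 20.5
finger_force: 79.7
```

Request:
servo_tool(
  motion=[
    [1.5,-0.2,0.03,-0.45,0,0,0],
    [1.5,-0.41,0.06,-0.91,0,0,0],
    [1.5,-0.62,0.1,-1.37,0,0,0],
    [1.5,-0.82,0.13,-1.82,0,0,0],
    [1.5,-0.82,0.13,-1.82,0,0,0],
  ],
)

```text
clock: 17.03
eef_pos: [472.6, -188.3, 100.1]
ee_rot: [[0.158, 0.915, -0.371], [0.987, -0.147, 0.06], [0.0, -0.375, -0.927]]
ft_force: [1.8, 1.2, -2.1]
grip_width: 20.3
finger_force: 79.4
```

Request:
servo_tool(
  motion=[
    [1.5,0,0,0,0,0,0],
  ],
)

```text
clock: 17.12
eef_pos: [472.7, -188.3, 100.6]
ee_rot: [[0.158, 0.915, -0.371], [0.987, -0.147, 0.06], [0.0, -0.376, -0.927]]
ft_force: [1.8, 0.8, -1.3]
grip_width: 20.1
finger_force: 79.4
```

Request:
servo_tool(
  motion=[
    [1.5,-0.12,0.02,-0.27,0,0,0],
    [1.5,-0.25,0.04,-0.54,0,0,0],
    [1.5,-0.37,0.06,-0.81,0,0,0],
    [1.5,-0.5,0.08,-1.09,0,0,0],
    [1.5,-0.5,0.08,-1.09,0,0,0],
  ],
)

```text
clock: 17.53
eef_pos: [469.0, -187.6, 90.8]
ee_rot: [[0.158, 0.917, -0.367], [0.987, -0.147, 0.059], [-0.0, -0.372, -0.928]]
ft_force: [6.2, 2.3, 1.2]
grip_width: 20.4
finger_force: 80.6
```

Request:
servo_tool(
  motion=[
    [1.5,-0.12,0.02,-0.27,0,0,0],
    [1.5,-0.25,0.04,-0.54,0,0,0],
    [1.5,-0.25,0.04,-0.54,0,0,0],
  ],
)

```text
clock: 17.78
eef_pos: [465.9, -186.9, 84.5]
ee_rot: [[0.158, 0.916, -0.369], [0.987, -0.147, 0.06], [0.0, -0.374, -0.928]]
ft_force: [5.2, 0.9, -5.0]
grip_width: 20.1
finger_force: 79.8
```

Request:
servo_tool(
  motion=[
    [1.5,-0.15,0.02,-0.32,0,0,0],
    [1.5,-0.3,0.05,-0.63,0,0,0],
    [1.5,-0.42,0.06,-0.9,0,0,0],
    [1.5,-0.55,0.08,-1.2,0,0,0],
    [1.5,-0.55,0.08,-1.2,0,0,0],
  ],
)

```text
clock: 18.2
eef_pos: [461.4, -186.5, 73.8]
ee_rot: [[0.159, 0.917, -0.366], [0.987, -0.147, 0.058], [-0.0, -0.371, -0.929]]
ft_force: [9.2, 2.5, 9.2]
grip_width: 19.9
finger_force: 81.6
```

Run:
```python
from fit import *
snap("wrist","w11.png");o=observe(); print(o["eef_pos"],o["ft_force"],o["ft_torque"],o["grip_width"])
```

```text
[ 461.476 -186.593   73.831] [9.077 2.708 7.722] [ 0.445 -1.083 -0.341] 19.936924404367588
```

Request:
servo_tool(
  motion=[
    [4.5,0,0,0,0,0,0],
    [4.5,0,0,0,0,0,0],
    [4.5,0,0,0,0,0,0],
    [4.5,0,0,0,0,0,0],
  ],
)

```text
clock: 18.58
eef_pos: [458.7, -186.4, 72.3]
ee_rot: [[0.158, 0.914, -0.373], [0.987, -0.147, 0.06], [0.0, -0.378, -0.926]]
ft_force: [-0.5, 0.3, 0.1]
grip_width: 44.8
finger_force: 0.0
```

Run:
```python
from fit import *
im=snap("wrist","w12.png");o=observe(); print(o["eef_pos"],o["ee_rot"],o["ft_force"],o["grip_width"])
p=fit(7.3).x;c,x,y,hz=pts(np.r_[p[:3],.43]);cy=np.cross(y,hz)
def feat(f,s):
    H=c+s*164*y
    for t in (0,.1,.2):   # expected pixels of a home clip tilted by t about the hole
        h2=np.cos(t)*hz+np.sin(t)*cy; c2=np.cos(t)*cy-np.sin(t)*hz
        print(f,t,"eye",proj(f,H+36*h2+9*c2),"tip",proj(f,H-44*h2),"ringtop",proj(f,H+36*h2+9*c2+9*c2),proj(f,H+36*h2))
feat("w8",1);feat("w12",-1)
g8=cv2.imread("pics/full_w8.png",0)
# eye template from w8 -> w12
T=g8[272:318,262:320];g=cv2.cvtColor(im["color"],cv2.COLOR_BGR2GRAY)
r=cv2.matchTemplate(g[200:400,200:360],T,cv2.TM_CCOEFF_NORMED);_,m,_,l=cv2.minMaxLoc(r);print("match",m,"w8 eye (290.5,294.2) -> w12",290.5+l[0]+200-262,294.2+l[1]+200-272)
g7=cv2.imread("pics/full_w7.png",0);r=cv2.matchTemplate(g7[200:400,200:360],T,cv2.TM_CCOEFF_NORMED);_,m,_,l=cv2.minMaxLoc(r);print("w7 gripped",m,290.5+l[0]+200-262,294.2+l[1]+200-272)
g7=cv2.imread("pics/full_w11.png",0);r=cv2.matchTemplate(g7[200:400,200:360],T,cv2.TM_CCOEFF_NORMED);_,m,_,l=cv2.minMaxLoc(r);print("w11 gripped",m,290.5+l[0]+200-262,294.2+l[1]+200-272)
```

```text
[ 458.862 -186.376   72.334] [[ 0.158  0.914 -0.373]
 [ 0.987 -0.147  0.06 ]
 [ 0.    -0.377 -0.926]] [ 0.096  0.627 -0.04 ] 44.89873610781672
w8 0 eye [274.938 295.368] tip [261.219 230.741] ringtop [295.384 295.187] [254.493 295.33 ]
w8 0.1 eye [282.951 294.035] tip [254.615 230.865] ringtop [302.961 292.721] [262.66  295.155]
w8 0.2 eye [290.535 292.283] tip [248.03 231.22] ringtop [309.783 289.913] [270.751 294.519]
w12 0 eye [280.682 294.955] tip [260.942 230.32 ] ringtop [301.234 294.358] [260.009 295.333]
w12 0.1 eye [288.632 293.453] tip [254.289 230.521] ringtop [308.602 291.737] [268.262 294.991]
w12 0.2 eye [296.096 291.544] tip [247.67  230.953] ringtop [315.169 288.795] [276.378 294.186]
match 0.5075778961181641 w8 eye (290.5,294.2) -> w12 300.5 291.20000000000005
w7 gripped 0.8561447262763977 277.5 295.20000000000005
w11 gripped 0.6437798142433167 277.5 291.20000000000005
```

Both eyes sit where a home cotter leaning about 0.2 rad in its play would show, and the force log shows the right bow drawing itself in. I'll open wider, retreat and check again.

Request:
servo_tool(
  motion=[
    [6.2,0.1,0,0,0,0,0],
    [6.2,0.2,0,0,0,0,0],
    [6.2,0.4,-0.03,0.5,0,0,0],
    [6.2,0.9,-0.12,1.8,0,0,0],
    [6.2,1.7,-0.25,3.7,0,0,0],
  ],
)

```text
clock: 19.05
eef_pos: [475.6, -188.4, 109.3]
ee_rot: [[0.158, 0.914, -0.374], [0.987, -0.146, 0.061], [0.001, -0.379, -0.925]]
ft_force: [-0.1, -0.0, -0.2]
grip_width: 62.0
finger_force: 0.0
```

Request:
servo_tool(
  motion=[
    [6.2,1,-0.15,2.4,0,0,0],
    [6.2,1.9,-0.3,4.7,0,0,0],
    [6.2,1.9,-0.3,4.7,0,0,0],
    [6.2,1.9,-0.3,4.7,0,0,0],
  ],
)

```text
clock: 19.38
eef_pos: [496.5, -192.2, 157.9]
ee_rot: [[0.158, 0.916, -0.368], [0.987, -0.147, 0.058], [-0.001, -0.373, -0.928]]
ft_force: [-0.8, 0.5, -1.0]
grip_width: 61.5
finger_force: 0.0
```

Run:
```python
from fit import *
snap("wrist","w13.png");snap("scene","s13.png");snap("side","d13.png");o=observe(); print(o["eef_pos"],o["ft_force"])
p=fit(7.3).x;c,x,y,hz=pts(np.r_[p[:3],.43]);cy=np.cross(y,hz)
def pts2(s,t,out):
    H=c+s*164*y;h2=np.cos(t)*hz+np.sin(t)*cy;c2=np.cos(t)*cy-np.sin(t)*hz;E=H+(36+out)*h2+9*c2
    L=[H+(out+k)*h2 for k in np.arange(12,32,2)]
    R=[E+9*(np.cos(q)*c2+np.sin(q)*h2)+w*y for q in np.linspace(0,2*np.pi,40) for w in (-2.5,2.5)]
    D=[H+(out-k)*h2 for k in np.arange(14,46,2)]
    return L+R+D
def score(f,ref,s,t,out):
    a=cv2.imread(f"pics/full_{f}.png").astype(int);b=cv2.imread(f"pics/full_{ref}.png").astype(int)
    d=cv2.GaussianBlur(np.abs(a-b).sum(2).astype(np.float32),(0,0),.7)
    P=np.round([proj(f,q) for q in pts2(s,t,out)]).astype(int)
    m=np.zeros(d.shape,np.uint8);m[P[:,1],P[:,0]]=1;m=cv2.dilate(m,np.ones((2,2)))>0
    u,v=P.mean(0).astype(int);win=d[v-30:v+30,u-30:u+30];mw=m[v-30:v+30,u-30:u+30]
    ch=win>60; return 2*(ch&mw).sum()/(ch.sum()+mw.sum())
for f,ref,s in (("s13","s",1),("d13","d",-1)):
    r=sorted([(score(f,ref,s,t,out),t,out) for t in np.arange(-.2,.45,.05) for out in range(-12,31,3)],reverse=True)[:5];print(f,[(round(float(a),2),round(float(b),2),k) for a,b,k in r])
```

```text
[ 494.815 -191.504  155.846] [-0.522  0.627 -1.286]
s13 [(0.35, 0.2, 6), (0.32, 0.25, 9), (0.32, 0.25, 6), (0.31, 0.25, 3), (0.3, 0.2, 0)]
d13 [(0.55, 0.1, -3), (0.55, 0.15, -3), (0.54, 0.1, 0), (0.53, 0.15, 0), (0.53, 0.05, 0)]
```

```bash
cat > prof.py <<'E'
from fit import *
import sys
p=fit(7.3).x;c,x,y,hz=pts(np.r_[p[:3],.43]);cy=np.cross(y,hz)
def prof(f,ref,s,lo=-60,hi=60):
    H=c+s*164*y
    a=cv2.imread(f"pics/full_{f}.png").astype(int);b=cv2.imread(f"pics/full_{ref}.png").astype(int)
    N=np.arange(-60,61,2);M=np.arange(-30,41,2)
    G=np.array([[proj(f,H+n*hz+m*cy) for m in M] for n in N],np.float32)
    S=lambda i:cv2.remap(i.astype(np.float32),G[...,0],G[...,1],cv2.INTER_LINEAR)
    d=S(a.sum(2)-b.sum(2)); d[np.abs(d)<45]=0
    sat=S(a.max(2)-a.min(2))
    print(f); 
    for k in range(len(N)-1,-1,-1):
        on=M[(np.abs(d[k])>0)&(sat[k]<28)]
        if len(on): print(N[k],"steel cy:",on.min(),on.max(),len(on),"mean",round(on.mean(),1))
prof("s13","s",1);prof("d13","d",-1)
E
python3 prof.py
```

```text
s13
52 steel cy: 14 22 5 mean 18.0
50 steel cy: 12 24 7 mean 18.0
48 steel cy: 10 26 9 mean 18.0
46 steel cy: 8 28 11 mean 18.0
44 steel cy: 8 28 11 mean 18.0
42 steel cy: 6 26 11 mean 16.0
40 steel cy: 6 28 12 mean 17.0
38 steel cy: 6 28 7 mean 16.3
36 steel cy: 6 28 8 mean 16.0
34 steel cy: 6 28 12 mean 17.0
32 steel cy: 8 28 11 mean 18.0
30 steel cy: 12 26 8 mean 19.0
28 steel cy: 14 26 7 mean 20.0
26 steel cy: 14 24 6 mean 19.0
24 steel cy: 16 22 4 mean 19.0
22 steel cy: 16 20 3 mean 18.0
16 steel cy: 6 12 2 mean 9.0
14 steel cy: 6 12 3 mean 9.3
12 steel cy: 0 12 5 mean 5.6
10 steel cy: 0 12 5 mean 5.6
8 steel cy: 0 4 3 mean 2.0
6 steel cy: 2 2 1 mean 2.0
0 steel cy: 10 14 2 mean 12.0
-2 steel cy: 12 14 2 mean 13.0
-4 steel cy: 12 14 2 mean 13.0
-6 steel cy: 10 12 2 mean 11.0
-8 steel cy: 10 10 1 mean 10.0
-18 steel cy: 6 10 3 mean 8.0
-20 steel cy: 6 12 4 mean 9.0
-22 steel cy: -6 12 7 mean 3.4
-24 steel cy: -8 12 8 mean 2.0
-26 steel cy: -8 12 8 mean 2.0
-28 steel cy: -8 12 7 mean 1.4
-30 steel cy: -8 8 5 mean -2.4
-32 steel cy: -6 -4 2 mean -5.0
d13
48 steel cy: 8 14 4 mean 11
[... 646 characters left out ...]
10 8 mean 3.0
4 steel cy: -4 12 8 mean 4.0
2 steel cy: -6 12 8 mean 2.5
0 steel cy: -4 12 7 mean 3.7
-2 steel cy: -4 14 9 mean 5.8
-4 steel cy: -4 14 9 mean 5.8
-6 steel cy: -2 14 9 mean 6.0
-8 steel cy: -6 14 10 mean 4.8
-10 steel cy: -6 12 7 mean 2.9
-12 steel cy: -4 4 5 mean 0.0
-14 steel cy: -4 2 4 mean -1.0
-16 steel cy: -2 6 3 mean 1.3
-18 steel cy: -8 8 6 mean 0.3
-20 steel cy: -8 8 4 mean -1.0
-22 steel cy: -10 8 8 mean -1.0
-24 steel cy: -10 8 8 mean -1.0
-26 steel cy: -10 8 8 mean -1.0
-28 steel cy: -10 10 9 mean 0.2
-30 steel cy: -10 10 8 mean 0.0
-32 steel cy: -10 10 6 mean -1.7
-34 steel cy: -10 -6 3 mean -8.0
-38 steel cy: -10 -10 1 mean -10.0
-46 steel cy: -10 -10 1 mean -10.0
```

The left cotter may sit a few mm short: its final push read only 4 N, against 11 N on the right after a visible draw-in. I'll go back, grip its eye again and press further to be sure.

Request:
servo_tool(
  motion=[
    [6.2,0.2,0.5,3.5,0,0,0],
    [6.2,0.5,2,7,0,0,0],
    [6.2,0.9,5,9.5,0,0,0],
    [6.2,1.5,9,10.5,0,0,0],
    [6.2,2,13,10.5,0,0,0],
  ],
)

```text
clock: 19.95
eef_pos: [516.1, -61.2, 263.7]
ee_rot: [[0.16, 0.916, -0.368], [0.987, -0.149, 0.059], [-0.0, -0.373, -0.928]]
ft_force: [0.5, 0.2, -0.8]
grip_width: 62.4
finger_force: 0.0
```

Request:
servo_tool(
  motion=[
    [6.2,0.7,4,0,0,0,0],
    [6.2,1.4,8,0,0,0,0],
    [6.2,2.1,12,0,0.2,1.2,0],
    [6.2,2.8,16,0,0.4,2.5,0],
    [6.2,3.2,19.5,0,0.4,2.5,0],
  ],
)

```text
clock: 20.37
eef_pos: [547.3, 135.5, 260.0]
ee_rot: [[0.158, 0.896, -0.415], [0.987, -0.143, 0.066], [-0.001, -0.42, -0.907]]
ft_force: [0.5, 0.2, -0.7]
grip_width: 62.0
finger_force: 0.0
```

Request:
servo_tool(
  motion=[
    [6.2,0,0,-3.5,0,0,0],
    [6.2,0,0,-7,0,0,0],
    [6.2,0,0,-10.5,0,0,0],
    [6.2,0,0,-11.5,0,0,0],
    [6.2,0,0,-11.5,0,0,0],
  ],
)

```text
clock: 20.78
eef_pos: [545.5, 132.9, 143.4]
ee_rot: [[0.158, 0.894, -0.419], [0.987, -0.144, 0.066], [-0.002, -0.424, -0.906]]
ft_force: [-0.5, 0.1, 0.3]
grip_width: 61.8
finger_force: 0.0
```

Request:
servo_tool(
  motion=[
    [6.2,0,0,0,0,0,0],
    [6.2,0,0,0,0,0,0],
    [6.2,0,0,0,0,0,0],
  ],
)

```text
clock: 21.03
eef_pos: [548.7, 133.0, 148.8]
ee_rot: [[0.159, 0.899, -0.408], [0.987, -0.144, 0.066], [0.001, -0.413, -0.911]]
ft_force: [-0.4, 0.2, -0.6]
grip_width: 62.3
finger_force: 0.0
```

Run:
```python
from fit import *
o=observe();print(o["eef_pos"],o["ee_rot"]);p=fit(7.3).x
T=np.array([513,138.1,72.6]);d=T-o["eef_pos"];print(d, o["ee_rot"].T@d)
```

```text
[548.662 133.009 148.802] [[ 0.159  0.899 -0.408]
 [ 0.987 -0.144  0.066]
 [ 0.001 -0.413 -0.911]]
[-35.662   5.091 -76.202] [-0.703 -1.339 84.274]
```

Request:
servo_tool(
  motion=[
    [6.2,-0.9,0.13,-1.9,0,0,0],
    [6.2,-1.8,0.26,-3.8,0,0,0],
    [6.2,-2.7,0.4,-5.7,0,0,0],
    [6.2,-3.5,0.5,-7.4,0,0,0],
    [6.2,-3.5,0.5,-7.4,0,0,0],
  ],
)

```text
clock: 21.45
eef_pos: [510.5, 138.2, 71.5]
ee_rot: [[0.158, 0.896, -0.415], [0.987, -0.144, 0.066], [-0.001, -0.42, -0.908]]
ft_force: [-0.5, 0.1, -0.6]
grip_width: 62.2
finger_force: 0.0
```

Request:
servo_tool(
  motion=[
    [6.2,0,0,0,0,0,0],
    [1.5,0,0,0,0,0,0],
    [1.5,0,0,0,0,0,0],
    [1.5,0,0,0,0,0,0],
    [1.5,0,0,0,0,0,0],
  ],
  newtons=80,
)

```text
clock: 21.87
eef_pos: [513.6, 138.1, 73.8]
ee_rot: [[0.158, 0.899, -0.409], [0.987, -0.144, 0.066], [0.001, -0.414, -0.91]]
ft_force: [1.9, -0.8, 4.3]
grip_width: 20.3
finger_force: 78.0
```

Request:
servo_tool(
  motion=[
    [1.5,0,0,0,0,0,0],
    [1.5,0,0,0,0,0,0],
    [1.5,0,0,0,0,0,0],
  ],
)

```text
clock: 22.12
eef_pos: [513.5, 138.2, 73.7]
ee_rot: [[0.158, 0.899, -0.409], [0.987, -0.144, 0.066], [0.001, -0.414, -0.91]]
ft_force: [2.1, -0.5, 6.0]
grip_width: 20.5
finger_force: 78.0
```

Request:
servo_tool(
  motion=[
    [1.5,-0.06,0.01,-0.14,0,0,0],
    [1.5,-0.12,0.02,-0.27,0,0,0],
    [1.5,-0.12,0.02,-0.27,0,0,0],
  ],
)

```text
clock: 22.37
eef_pos: [513.4, 138.2, 72.9]
ee_rot: [[0.159, 0.9, -0.406], [0.987, -0.144, 0.067], [0.001, -0.412, -0.911]]
ft_force: [4.7, -1.4, 17.8]
grip_width: 20.5
finger_force: 79.7
```

An 18 N push moves it under 1 mm, well above the 5–10 N needed to snap over, so the left cotter is home. I'll release, retreat and hand in.

Request:
servo_tool(
  motion=[
    [1.5,0.12,-0.02,0.27,0,0,0],
    [6,0.12,-0.02,0.27,0,0,0],
    [6,0.12,-0.02,0.27,0,0,0],
    [6,0.12,-0.02,0.27,0,0,0],
    [6,0.12,-0.02,0.27,0,0,0],
  ],
)

```text
clock: 22.78
eef_pos: [512.2, 138.1, 72.2]
ee_rot: [[0.158, 0.897, -0.412], [0.987, -0.144, 0.066], [-0.0, -0.417, -0.909]]
ft_force: [-0.2, 0.9, -0.5]
grip_width: 59.6
finger_force: 0.0
```

Request:
servo_tool(
  motion=[
    [6,0.3,-0.05,0.7,0,0,0],
    [6,0.9,-0.14,2,0,0,0],
    [6,1.7,-0.27,3.8,0,0,0],
    [6,2.5,-0.4,5.6,0,0,0],
    [6,3.3,-0.5,7.3,0,0,0],
  ],
)

```text
clock: 23.2
eef_pos: [546.0, 133.1, 147.0]
ee_rot: [[0.158, 0.898, -0.411], [0.987, -0.144, 0.066], [0.0, -0.416, -0.909]]
ft_force: [0.9, 0.6, 0.5]
grip_width: 59.7
finger_force: 0.0
```

Request:
servo_tool(
  motion=[
    [6,1,0,3,0,0,0],
    [6,1,0,5,0,0,0],
    [6,1,0,5,0,0,0],
    [6,1,0,5,0,0,0],
  ],
)

```text
clock: 23.53
eef_pos: [556.1, 133.2, 196.8]
ee_rot: [[0.158, 0.899, -0.409], [0.987, -0.144, 0.066], [0.001, -0.414, -0.91]]
ft_force: [0.2, -0.0, -1.0]
grip_width: 59.8
finger_force: 0.0
```

Run:
```python
from fit import *
im=snap("scene","s15.png");snap("side","d15.png");o=observe();print(o["eef_pos"],o["ft_force"])
for a,b in (("s13","s15"),("d13","d15")):
    for q,s in (("L",1),("R",-1)):
        p=fit(7.3).x;c,x,y,hz=pts(p);u,v=np.round(proj(b,c+s*164*y+20*hz)).astype(int)
        A,B=[cv2.imread(f"pics/full_{k}.png",0)[v-20:v+20,u-20:u+20].astype(int) for k in (a,b)];print(b,q,(abs(A-B)>30).sum())
```

```text
[555.064 133.103 194.887] [-0.206  0.466  0.426]
s15 L 0
s15 R 633
d15 L 119
d15 R 0
```

```bash
python3 -c "
from rig import sign_off;print(sign_off())"
```

```text
the job is handed in; nothing more can be done
None
```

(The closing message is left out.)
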